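# Next carton into the labelling corner, sliding only

### The job

On the plywood labelling board, slide the finished carton out of the metal stop corner onto the empty outlined place, then slide the waiting carton from its outline into the stop corner, square and flush against both rails. The cartons' bottom flaps are not taped yet, so keep them flat on the board all the way and never lift or tip them. Leave the label roll and the tape measure where they stand.

Things in the scene. Friction and masses are not known exactly. Their poses are not given: they have to be found in the camera images.
- board: fixed plywood board on the bench, 305 x 425 mm, 6 mm thick, with a low aluminium L-shaped stop at its far left. Origin at bench height; the top lies at z = 6 mm, the sheet covers x -145..160, y -215..210 mm. x points away from the robot at yaw 0
- corner (a point): the point on the board's top where the inner faces of the stop's rails meet, at x 145, y 190 mm of the board; axes as the board's. Rails are 14 mm wide, 18 mm high above the board's top. From this point the back rail runs 398 mm towards -y, the side rail 115 mm towards -x; the corner opens to -x and -y
- mark_free: empty outline on the board, a flat dark rectangle (nothing to bump into), 94 (x) x 124 (y) mm outside, line 4 mm; origin at its centre on the board's top. The finished carton goes here
- mark_start: the same kind of outline, on which the waiting carton stands at the start; origin at its centre
- carton_done_foot (a point): the finished carton, brown card with tape and label, 70 (x) x 100 (y) x 60 (z) mm, about 0.35 kg, standing in or near the stop corner at the start. This point is the centre of its underside; z up
- carton_wait_foot (a point): the waiting carton, the same kind and size: 70 (x) x 100 (y) x 60 (z) mm, standing on mark_start. This point is the centre of its underside; z up
- label_roll: standing white roll of labels on the middle of the board, loose, 87 x 72 mm in plan with its loose end, 105 mm high; origin at the centre of its underside. Not to be disturbed
- tape_measure: yellow and black tape measure, 41 (x) x 83 (y) x 62 mm, loose on the bench right of the board; origin at the centre of its underside. Not to be disturbed
Mind the look-alikes: they are no part of the job. Leave any yellow look-alike of the part that bears carton_wait_foot alone.

How it is judged:
At the end, for the whole second after the job is handed in: the finished carton stands within its outline (centre within 15 mm of the outline's centre in x and y, turned less than 10 degrees), the waiting carton stands in the stop corner with both faces within 4 mm of the rails and turned less than 3 degrees; both flat on the board and at rest (x of carton_done_foot in the frame of mark_free between -0.015 and 0.015 m and y of carton_done_foot in the frame of mark_free between -0.015 and 0.015 m and angle between the x axis of carton_done_foot and the x axis of mark_free, either way round below 0.17 rad and x of carton_wait_foot in the frame of corner between -0.039 and -0.03 m and y of carton_wait_foot in the frame of corner between -0.054 and -0.045 m and angle between the x axis of carton_wait_foot and the x axis of corner, either way round below 0.05 rad and angle between each of carton_done_foot, carton_wait_foot's own z axis and vertical below 0.05 rad and z of each of carton_wait_foot, carton_done_foot in the frame of corner below 0.004 m and linear speed of each of carton_done, carton_wait below 0.01 m/s); the robot touches nothing.
It fails at once if a carton is lifted more than 8 mm off the board or tipped by more than 10 degrees (z of any of carton_done_foot, carton_wait_foot in the frame of corner above 0.008 m or angle between any of carton_done_foot, carton_wait_foot's own z axis and vertical above 0.17 rad).
It fails at once if the label roll or the tape measure is moved by more than 15 mm or tipped (distance of any of label_roll, tape_measure from where it was at the start of the episode above 0.015 m or angle between any of label_roll, tape_measure's own z axis and vertical above 0.3 rad).
It also fails if it takes over 72 s, if anything falls off the work surface, if the arm or the gripper's body presses on something with over 40 N, if the wrist force passes 120 N, or if a joint passes its speed limit or range.

### The arm

A 7-joint arm with a two-finger parallel gripper is mounted at the origin on a cart in front of the work surface, level with it; the furniture and walls round the work are solid. World frame = base frame: x ahead of the robot, y to its left, z up, the work surface at z = 0. Lengths are in m, angles in rad, forces in N, time in s.
With the tool pointing down it reaches from about 0.425 to 0.875 m from the base axis. Payload 4.7 kg.
Tool frame: the origin (TCP) lies at the very end of the fingers, on their centre line; the grasp point (between the pads) lies 19 mm behind it; y points along the fingers, x is the direction in which the jaws open and shut, and the axes are right-handed (so a half turn about y gives the same grasp; the last joint's range is limited). The gripper opens to 87 mm and grips with 3 to 60 N. Pads are 19 mm wide; open, the fingers measure 117 mm over their backs; the gripper's body (75 mm by 190 mm) begins 51 mm behind the grasp point.
Start: joints at [-1.23, 0.321, -0.07, 1.45, 0.023, 1.371, -0.057], TCP at [0.209, 0.616, 0.223] pointing down, gripper open.
Joint ranges: [-2.86, 2.86], [-0.3, 2.09], [-1.38, 1.24], [0.06, 2.45], [-1.56, 4.7], [0.09, 2.05], [-2.69, 2.69]. Speed limits (rad/s): [2.57, 2.57, 3.14, 3.14, 3.14, 3.14, 3.14].

### API

Orientations are given as a rotation vector (axis times angle).
In Python, from plant import env gives the robot as it stands.
- The arm moves only by the tool step_arm, never from a script. Its argument "plan" is a list of rows, each an object with "linear": the shift along the world's x, y, z in m, a list of three; "dr": the turn, a rotation vector about the world's x, y, z in rad, a list of three; "hand": the opening in per cent of the stroke, from 0 (shut) to 100 (fully open). A call has exactly 8 rows; each row shifts and turns the commanded pose from where the row before left it; what a row does not reach is not made up. A row lasts 1/10 s, in which the tool goes at most 50 mm and 8.59 degrees, less where a joint would pass 70% of its speed; a pose out of reach is approached as far as the arm can. A call with a gripper value outside its range is refused whole. The fingers move at their own pace and stop on an object; "grip_force" is the grip in N (left out, the last holds). Time passes only in rows, so rows that do not move let the fingers close, or fill a call up. It gives the time, the measured TCP pose, the force and the opening at its end, in the units of the state.
- env.state(): the state, without advancing time (a new reading comes with each control period).
- env.get_image(name): name is "scene" or "top" or "wrist"; returns a dict with "color" (420x560x3 uint8, red, green, blue), "range_z" (420x560 float32, m along the optical axis (not along the pixel's ray), 0 where there is no reading), "camera_matrix" (3x3 intrinsics, pixels), "origin" and "orientation" of the camera in the world. Camera axes: x right, y up, looking along -z (the intrinsics and any distortion apply to the point x, -y, -z); pixel columns grow to the right and rows downward; lengths in m; the calibration is good to about 2 mm. A picture is of the moment at which its call begins.
- env.sign_off(): hands the job in, once; it reports no verdict.
The state is a dict: "time": time; "joint_positions": joint angles; "qd": joint speeds; "joint_torque": joint torques, N m; "eef_pos": TCP position; "tcp_rot": TCP orientation; "contact_force": force on the tool from outside, world axes, zero at the start; "ft_torque": the same for the moment, N m; "width": finger opening in m.
Only numpy, scipy, OpenCV 4.12 (cv2) and the standard library are available. Lean on these libraries where they do the work, as an engineer would, in place of code of your own. Each camera call takes 0.05 s, during which the arm holds its last target. There are 200 camera calls.

## Working session

There is one attempt and no reset: what is moved stays moved. The work goes in short steps, Python scripts to look and compute and a tool call to move; the robot and the scene stay as the last step left them, time stands still between calls to the robot, and variables do not carry over. Pictures are saved under pics/ and viewed, on a budget of 10 in all, crops included, one or two more only if the job needs it, and the job is handed in when it is done.

Besides the shell and the picture viewer there is one more tool, called after "Emit:" as name(argument=value, ...), one argument or row to a line, values as JSON. step_arm: Moves the arm, as the interface text tells. Its arguments: {"type":"object","properties":{"plan":{"type":"array"},"grip_force":{"type":"number"}},"required":["plan"]}

```bash
mkdir -p pics; ls; python3 - <<'E'
from plant import env
import cv2,numpy as np
s=env.state();print({k:np.round(v,3).tolist() for k,v in s.items()})
for n in("scene","top"):
    d=env.get_image(n);cv2.imwrite(f"pics/{n}0.png",d["color"][...,::-1]);np.savez(f"{n}0.npz",**d)
    print(n,d["camera_matrix"].tolist(),d["origin"],d["orientation"],d.keys())
E
```

```text
pics
{'time': 0.0, 'joint_positions': [-1.23, 0.322, -0.07, 1.452, 0.023, 1.371, -0.057], 'qd': [0.001, -0.0, -0.0, -0.0, -0.001, -0.001, -0.001], 'joint_torque': [-0.002, -49.129, -0.405, -31.253, -0.064, 0.043, 0.0], 'eef_pos': [0.209, 0.615, 0.221], 'tcp_rot': [-1.347, -0.964, 0.967], 'contact_force': [0.289, 0.059, -0.666], 'ft_torque': [0.028, 0.026, -0.002], 'width': 0.087}
scene [[532.7891271837393, 0.0, 282.87750444945345], [0.0, 532.7891271837393, 208.04842133836073], [0.0, 0.0, 1.0]] [-0.24773871 -0.55025455  1.14404572] [ 0.64688752 -0.33475591 -0.9565527 ] dict_keys(['color', 'range_z', 'camera_matrix', 'origin', 'orientation'])
top [[403.02099839885034, 0.0, 278.5595378289373], [0.0, 403.02099839885034, 212.0993073215791], [0.0, 0.0, 1.0]] [ 0.38581993 -0.0214348   0.89689939] [ 0.11186622 -0.17090379 -1.54367159] dict_keys(['color', 'range_z', 'camera_matrix', 'origin', 'orientation'])
```

View pics/top0.png

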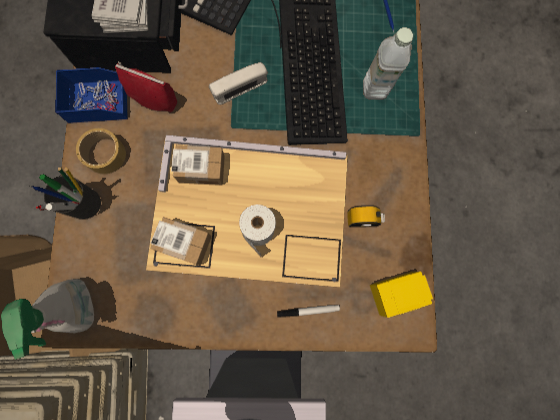

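View pics/scene0.png

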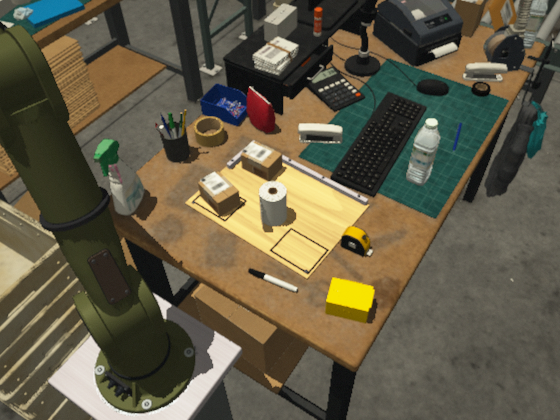

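Top view: the finished carton is at (198,163) in the stop corner at (165,140). The waiting carton at (180,240) is turned about 15° on its outline. The empty outline is at (312,258), the roll at (257,225) and the tape measure at (366,216). The candidates for "waiting carton" are the brown carton at (180,240), the finished one at (198,163) and the yellow box at (403,294). I choose (180,240), since it is brown and stands on an outline.

```bash
cat > h.py <<'E'
import cv2,numpy as np
from scipy.spatial.transform import Rotation as R
def rays(d,uv):
    uv=np.asarray(uv,float).reshape(-1,2);K=d["camera_matrix"]
    v=np.c_[(uv[:,0]-K[0,2])/K[0,0],-(uv[:,1]-K[1,2])/K[1,1],-np.ones(len(uv))]
    return v@R.from_rotvec(d["orientation"]).as_matrix().T
def onplane(d,uv,z):
    r=rays(d,uv);o=d["origin"];return (o+r*((z-o[2])/r[:,2])[:,None])[:,:2]
def cloud(d):
    h,w=d["range_z"].shape;u,v=np.meshgrid(np.arange(w),np.arange(h))
    P=d["origin"]+rays(d,np.c_[u.ravel(),v.ravel()])*d["range_z"].reshape(-1,1)
    return P.reshape(h,w,3)
def rect(p):
    (c,s,a)=cv2.minAreaRect((np.asarray(p)*1000).astype(np.float32))
    if s[0]>s[1]: s=s[::-1];a-=90   # a: direction of short side (x axis of carton), deg
    a=(a+90)%180-90
    return np.round(c,1),np.round(s,1),round(a,1)
def blobs(m,n=20):
    k,l,st,c=cv2.connectedComponentsWithStats(m.astype(np.uint8))
    return [(i,l==i) for i in range(1,k) if st[i,4]>n]
E
python3 - <<'E'
from h import *
d=dict(np.load("top0.npz"));P=cloud(d);Z=P[...,2];c=d["color"].astype(int)
print("bench z",np.median(Z[300:330,150:250]),"board z",np.median(Z[190:215,275:330]))
win=np.zeros(Z.shape,bool);win[125:330,140:440]=1
for nm,lo,hi in(("carton tops",.056,.08),("high",.08,.14),("rails",.016,.032)):
    for i,m in blobs((Z>lo)&(Z<hi)&win,60):
        v,u=np.nonzero(m);zz=np.median(Z[m]);print(nm,len(u),(int(u.mean()),int(v.mean())),"z",zz.round(4),rect(onplane(d,np.c_[u,v],zz)))
hsv=cv2.cvtColor(d["color"],cv2.COLOR_RGB2HSV)
wood=(hsv[...,2]>140)&(hsv[...,1]>50)&(hsv[...,0]<26)&win&(Z<.02)&(Z>-.01)
for i,m in blobs(wood,3000):
    v,u=np.nonzero(m);print("wood",len(u),rect(onplane(d,np.c_[u,v],.006)))
dark=(hsv[...,2]<75)&win&(abs(Z-.006)<.012)
for i,m in blobs(dark,40):
    v,u=np.nonzero(m);print("dark",len(u),u.min(),u.max(),v.min(),v.max(),rect(onplane(d,np.c_[u,v],.006)))
crop=cv2.resize(d["color"][125:290,140:390,::-1],None,fx=3.2,fy=3.2,interpolation=cv2.INTER_CUBIC);cv2.imwrite("pics/crop0.png",crop)
E
```

```text
bench z 4.198544739208998e-05 board z 0.006050146323604122
carton tops 1595 (196, 162) z 0.0661 (array([641.2, 125.5]), array([ 73.9, 104.7]), -1.5)
carton tops 359 (367, 214) z 0.0606 (array([ 538.8, -242. ]), array([36.7, 52.3]), 1.4)
carton tops 1738 (178, 240) z 0.0661 (array([474. , 152.7]), array([ 70.6, 105.4]), -17.9)
carton tops 1720 (404, 294) z 0.0605 (array([ 374.1, -315.3]), array([ 70.7, 104.7]), 17.6)
high 1037 (256, 223) z 0.1098 (array([501.9, -11.4]), array([72.6, 85.8]), -46.3)
rails 976 (314, 133) z 0.0246 (array([ 728.6, -136. ]), array([ 45.7, 134.7]), 2.0)
rails 1565 (235, 151) z 0.0234 (array([637.9,   5.9]), array([129.8, 409.9]), -3.7)
rails 79 (199, 182) z 0.0245 (array([607.6, 123.4]), array([ 6.9, 99. ]), 1.7)
rails 62 (377, 301) z 0.0248 (array([ 359. , -266.3]), array([ 4.8, 67.4]), -72.2)
wood 15793 (array([522. ,   4.8]), array([343. , 446.1]), -2.2)
dark 187 231 286 125 129 (array([749.6,  -3.2]), array([  9.9, 128.3]), 2.0)
dark 450 316 403 125 143 (array([ 746.8, -238.5]), array([ 44. , 209.8]), 10.7)
dark 171 397 419 125 135 (array([ 754.5, -357.2]), array([25. , 53.3]), 2.0)
dark 74 210 214 226 262 (array([474.2,  94. ]), array([ 7.4, 79.7]), 85.7)
dark 63 283 293 235 276 (array([452.6, -75.8]), array([18.8, 91.2]), 87.9)
dark 51 336 340 240 280 (array([ 444.9, -187.9]), array([ 3.6, 88.8]), 85.1)
dark 95 372 416 269 283 (array([ 412.3, -311.4]), array([  5.7, 103.9]), 16.3)
dark 153 277 298 308 316 (array([329.9, -77.1]), array([15.5, 46.8]), 7.1)
```

View pics/crop0.png

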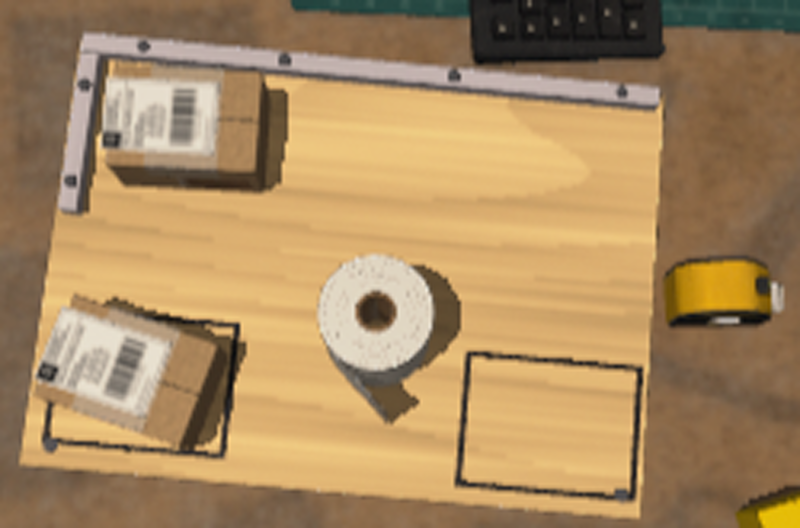

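The close crop confirms the choice: a taped brown carton with a label, turned on the outline at left. The empty outline has corners (470,352), (642,368), (632,497) and (458,486) in the crop. Next I compute the board frame from the corner points.

```bash
python3 - <<'E'
from h import *
d=dict(np.load("top0.npz"))
f=lambda p,z:onplane(d,np.array(p)/3.2+[140-.5+.16,125-.5+.16],z)*1000
def ang(a,b):return np.degrees(np.arctan2(*(b-a)[::-1])).round(2)
o=f([(470,352),(642,368),(632,497),(458,486)],.006);print("free",o.round(1).tolist(),o.mean(0).round(1),"side angs",ang(o[0],o[1])+90,ang(o[3],o[2])+90)
r=f([(98,54),(658,108),(80,212)],.024);print("rail inner top",r.round(1).tolist(),ang(r[0],r[1])+90,ang(r[0],r[2])+180)
b=f([(20,465),(640,517)],.006);print("board near corners",b.round(1).tolist(),ang(b[0],b[1])+90)
# board origin from near corners and rail corner, yaw psi
psi=np.radians(ang(b[0],b[1])+90)
for psi in (psi,np.radians(ang(r[0],r[1])+90)):
    M=np.array([[np.cos(psi),-np.sin(psi)],[np.sin(psi),np.cos(psi)]])
    print(np.degrees(psi).round(2),[ (w-M@np.array(l)).round(1).tolist() for w,l in((b[0],(-145,210)),(b[1],(-145,-215)),(r[0],(145,190)),(r[1],(145,-208)))])
# roll top circle
P=cloud(d);Z=P[...,2];m=(Z>.098)&(Z<.125);m[:200]=0;m[260:]=0;m[:,:230]=0;m[:,290:]=0
v,u=np.nonzero(m);q=onplane(d,np.c_[u,v],.111)*1000;print("roll",q.min(0),q.max(0))
E
```

```text
free [[498.3, -72.3], [489.9, -192.8], [400.9, -185.1], [406.0, -65.5]] [ 448.8 -128.9] side angs -3.980000000000004 -2.4399999999999977
rail inner top [[700.7, 193.9], [673.6, -202.4], [586.5, 198.6]] -3.9099999999999966 357.65999999999997
board near corners [[414.2, 231.1], [387.5, -190.5]] -3.6200000000000045
-3.62 [[545.7, 12.4], [545.8, 14.9], [544.0, 13.4], [542.1, 14.3]]
-3.91 [[544.6, 11.7], [546.9, 14.1], [543.1, 14.2], [543.2, 15.0]]
roll [451.76531658 -43.22818603] [543.09191694  27.8237626 ]
```

```bash
python3 - <<'E'
from h import *
from plant import env
s=env.state();M=R.from_rotvec(s["tcp_rot"]).as_matrix();print(M.round(3),"jaw yaw",np.degrees(np.arctan2(M[1,0],M[0,0])))
d=dict(np.load("top0.npz"));P=cloud(d)
Q=np.vstack([P.reshape(-1,3),cloud(dict(np.load("scene0.npz"))).reshape(-1,3)])
print("max z (cm) on 5cm grid; rows x .2...8, cols y .7..-.3")
for x in np.arange(.15,.85,.05):
    print(round(x,2),[int(100*max([0,*np.percentile(Q[(abs(Q[:,0]-x)<.025)&(abs(Q[:,1]-y)<.025)][:,2],[99])])) if ((abs(Q[:,0]-x)<.025)&(abs(Q[:,1]-y)<.025)).sum()>5 else -1 for y in np.arange(.7,-.31,-.05)])
E
```

```text
[[ 0.321 -0.    -0.947]
 [ 0.947 -0.002  0.321]
 [-0.002 -1.    -0.   ]] jaw yaw 71.27667417803225
max z (cm) on 5cm grid; rows x .2...8, cols y .7..-.3
0.15 [0, 1, 1, 1, 1, 1, 1, -1, -1, 68, 70, 0, 0, 0, 0, 0, 0, 0, 0, -1, -1]
0.2 [-1, -1, -1, -1, -1, -1, -1, -1, -1, -1, -1, -1, -1, -1, 0, 0, -1, -1, -1, -1, -1]
0.25 [-1, -1, -1, -1, -1, 0, 0, 24, 0, 0, 0, 0, 0, 0, 0, 0, 0, 0, 0, 0, 0]
0.3 [-1, -1, -1, -1, -1, 0, 24, 24, 0, 0, 0, 0, 0, 0, 0, 1, 1, 0, 0, 0, 1]
0.35 [-1, -1, -1, -1, -1, -1, 24, 24, 0, 0, 0, 0, 0, 0, 0, 1, 1, 1, 1, 6, 6]
0.4 [-1, 0, 0, -1, -1, 0, 8, 9, 0, 0, 0, 0, 2, 0, 89, 0, 0, 0, 0, 6, 6]
0.45 [0, 0, -1, -1, -1, 0, 0, 0, 0, 0, 6, 6, 6, 1, 10, 1, 1, 0, 0, 0, 0]
0.5 [-1, -1, -1, 0, -1, 0, 13, 9, 0, 0, 6, 6, 6, 11, 11, 11, 0, 1, 5, 6, 2]
0.55 [-1, 0, 0, 0, -1, 0, 13, 13, 0, 0, 0, 0, 1, 0, 11, 11, 1, 0, 6, 6, 3]
0.6 [0, 0, 0, 0, -1, -1, 13, 16, 0, 0, 3, 6, 6, 6, 0, 1, 0, 1, 0, 0, 0]
0.65 [-1, -1, -1, -1, -1, 0, 4, 5, 4, 0, 6, 6, 6, 6, 0, 1, 0, 1, 1, 0, 0]
0.7 [-1, -1, -1, -1, -1, 0, 4, 4, 4, 0, 2, 6, 6, 2, 2, 2, 3, 2, 2, 0, 0]
0.75 [-1, -1, -1, -1, -1, 6, 6, 6, 4, 0, 5, 0, 0, 0, 0, 2, 3, 3, 2, 0, 0]
0.8 [-1, -1, -1, -1, -1, 5, 1, 2, 11, 11, 11, 0, 5, 5, 0, 2, 3, 3, 2, 0, 7]
```

Emit:
step_arm(
  plan=[
    {"linear": [0.01, -0.01, 0.035], "dr": [0, 0, -0.08], "hand": 100},
    {"linear": [0.02, -0.02, 0.035], "dr": [0, 0, -0.08], "hand": 100},
    {"linear": [0.026, -0.03, 0.025], "dr": [0, 0, -0.08], "hand": 100},
    {"linear": [0.03, -0.034, 0.005], "dr": [0, 0, -0.08], "hand": 100},
    {"linear": [0.03, -0.034, 0], "dr": [0, 0, -0.08], "hand": 100},
    {"linear": [0.03, -0.034, 0], "dr": [0, 0, -0.08], "hand": 100},
    {"linear": [0.03, -0.034, 0], "dr": [0, 0, -0.08], "hand": 100},
    {"linear": [0.03, -0.034, 0], "dr": [0, 0, -0.08], "hand": 100},
  ],
  grip_force=15,
)

```text
time: 0.9
eef_pos: [0.4155, 0.3839, 0.3223]
tcp_rot: [-1.519, -0.47, 0.471]
contact_force: [-0.1, 0.3, -0.4]
width: 0.0873
```

Emit:
step_arm(
  plan=[
    {"linear": [0.03, -0.034, 0], "dr": [0, 0, -0.08], "hand": 100},
    {"linear": [0.03, -0.034, 0], "dr": [0, 0, -0.08], "hand": 100},
    {"linear": [0.03, -0.034, 0], "dr": [0, 0, -0.08], "hand": 100},
    {"linear": [0.03, -0.034, -0.015], "dr": [0, 0, -0.08], "hand": 100},
    {"linear": [0.03, -0.034, -0.02], "dr": [0, 0, -0.08], "hand": 100},
    {"linear": [0.03, -0.034, -0.02], "dr": [0, 0, -0.08], "hand": 100},
    {"linear": [0.026, -0.03, -0.03], "dr": [0, 0, -0.08], "hand": 100},
    {"linear": [0.02, -0.026, -0.035], "dr": [0, 0, -0.08], "hand": 100},
  ],
)

```text
time: 1.7
eef_pos: [0.6425, 0.1232, 0.2021]
tcp_rot: [-1.571, 0.03, -0.034]
contact_force: [-0.7, 1.7, -1.2]
width: 0.087
```

```bash
cat > st.py <<'E'
from h import *
from plant import env
def st():
    s=env.state();M=R.from_rotvec(s["tcp_rot"]).as_matrix()
    print("t",round(s["time"],2),"tcp",(s["eef_pos"]*1000).round(1) if hasattr(s["eef_pos"],'round') else np.round(np.array(s["eef_pos"])*1000,1),"yaw",np.degrees(np.arctan2(M[1,0],M[0,0])).round(2),"down",M[:,1].round(3),"F",np.round(s["contact_force"],1),"w",np.round(s["width"],4),"q",np.round(s["joint_positions"],2))
if __name__=="__main__": st()
E
python3 - <<'E'
from st import *
st()
d=env.get_image("wrist");cv2.imwrite("pics/w1.png",d["color"][...,::-1]);np.savez("w1.npz",**d)
P=cloud(d);Z=P[...,2]
for i,m in blobs((Z>.06)&(Z<.075),200):
    v,u=np.nonzero(m);zz=np.median(Z[m]);print((int(u.mean()),int(v.mean())),"z",zz.round(4),rect(onplane(d,np.c_[u,v],zz)))
E
```

```text
t 1.7 tcp [642.5 123.2 202.1] yaw -2.35 down [ 0.002 -0.    -1.   ] F [-0.7  1.7 -1.2] w 0.087 q [-0.58  0.35  0.45  1.49 -0.16  1.33 -0.16]
(448, 57) z 0.0677 (array([792.9, 234.6]), array([31.5, 91.3]), -3.2)
(553, 56) z 0.065 (array([879.6, 243.2]), array([13.1, 68.5]), 7.0)
(95, 169) z 0.0668 (array([477.6, 153.7]), array([ 73.2, 102.3]), -17.9)
(278, 190) z 0.067 (array([644.8, 126.3]), array([ 70.5, 102.5]), -1.3)
```

View pics/w1.png

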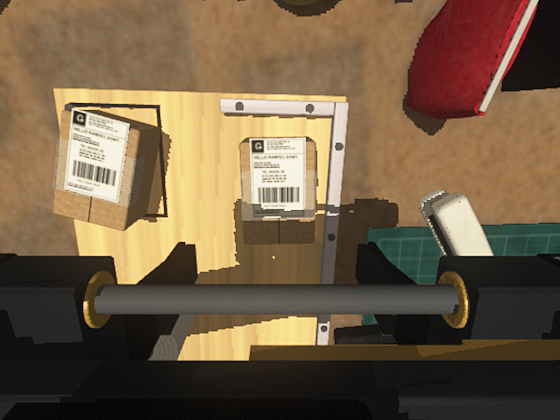

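The wrist view shows the finished carton at (278,190), clear of both rails, with the waiting carton at (95,169). Both agree with the top camera to within about 4 mm. I descend and grip.

Emit:
step_arm(
  plan=[
    {"linear": [0.001, 0.003, -0.03], "dr": [0, 0, 0.015], "hand": 100},
    {"linear": [0, 0, -0.04], "dr": [0, 0, 0], "hand": 100},
    {"linear": [0, 0, -0.04], "dr": [0, 0, 0], "hand": 100},
    {"linear": [0, 0, -0.03], "dr": [0, 0, 0], "hand": 100},
    {"linear": [0, 0, -0.018], "dr": [0, 0, 0], "hand": 100},
    {"linear": [0, 0, -0.006], "dr": [0, 0, 0], "hand": 100},
    {"linear": [0, 0, 0], "dr": [0, 0, 0], "hand": 70},
    {"linear": [0, 0, 0], "dr": [0, 0, 0], "hand": 70},
  ],
  grip_force=12,
)

```text
time: 2.55
eef_pos: [0.6425, 0.1288, 0.0398]
tcp_rot: [-1.57, 0.015, -0.018]
contact_force: [0.4, 0.2, 0.8]
width: 0.0778
```

```bash
python3 st.py
```

```text
t 2.55 tcp [642.5 128.8  39.8] yaw -1.19 down [ 0.002  0.    -1.   ] F [0.4 0.2 0.8] w 0.0778 q [-0.56  0.49  0.41  1.64 -0.22  1.05 -0.1 ]
```

Emit:
step_arm(
  plan=[
    {"linear": [0, 0, 0], "dr": [0, 0, 0], "hand": 60},
    {"linear": [0, 0, 0], "dr": [0, 0, 0], "hand": 60},
    {"linear": [0, 0, 0], "dr": [0, 0, 0], "hand": 60},
    {"linear": [0, 0, 0], "dr": [0, 0, 0], "hand": 60},
    {"linear": [0.004, -0.003, 0], "dr": [0, 0, -0.01], "hand": 60},
    {"linear": [0.004, -0.005, 0], "dr": [0, 0, -0.01], "hand": 60},
    {"linear": [0.004, -0.007, 0], "dr": [0, 0, -0.01], "hand": 60},
    {"linear": [0, -0.01, 0], "dr": [0, 0, -0.01], "hand": 60},
  ],
  grip_force=15,
)

```text
time: 3.35
eef_pos: [0.6543, 0.1091, 0.0402]
tcp_rot: [-1.564, 0.044, -0.046]
contact_force: [1.4, 5.8, 7.0]
width: 0.0701
```

```bash
python3 st.py
```

```text
t 3.35 tcp [654.3 109.1  40.2] yaw -3.32 down [ 0.002  0.006 -1.   ] F [1.4 5.8 7. ] w 0.0701 q [-0.53  0.51  0.42  1.62 -0.24  1.06 -0.09]
```

Emit:
step_arm(
  plan=[
    {"linear": [-0.001, -0.018, 0], "dr": [0, 0, 0], "hand": 60},
    {"linear": [-0.0015, -0.025, 0], "dr": [0, 0, 0], "hand": 60},
    {"linear": [-0.0015, -0.025, 0], "dr": [0, 0, 0], "hand": 60},
    {"linear": [-0.0015, -0.025, 0], "dr": [0, 0, 0], "hand": 60},
    {"linear": [-0.0015, -0.025, 0], "dr": [0, 0, 0], "hand": 60},
    {"linear": [-0.0015, -0.025, 0], "dr": [0, 0, 0], "hand": 60},
    {"linear": [-0.0015, -0.025, 0], "dr": [0, 0, 0], "hand": 60},
    {"linear": [-0.0015, -0.025, 0], "dr": [0, 0, 0], "hand": 60},
  ],
)

```text
time: 4.15
eef_pos: [0.6437, -0.0856, 0.0402]
tcp_rot: [-1.564, 0.044, -0.048]
contact_force: [1.0, 6.3, 6.9]
width: 0.0697
```

```bash
python3 - <<'E'
from st import *
st()
d=env.get_image("top");cv2.imwrite("pics/t2.png",d["color"][...,::-1]);np.savez("t2.npz",**d)
E
```

```text
t 4.15 tcp [643.7 -85.6  40.2] yaw -3.36 down [ 0.003  0.006 -1.   ] F [1.  6.3 6.9] w 0.0697 q [-0.27  0.49  0.47  1.66 -0.26  1.05  0.22]
```

View pics/t2.png

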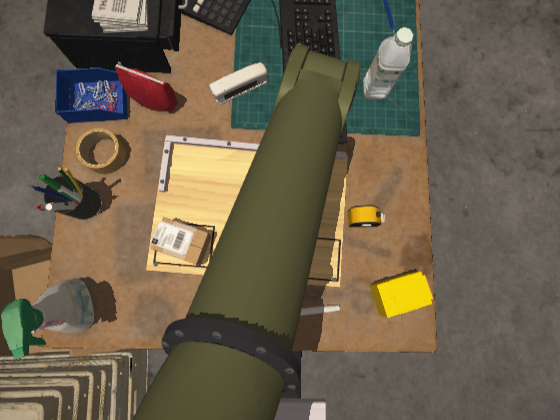

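Emit:
step_arm(
  plan=[
    {"linear": [-0.0015, -0.025, 0], "dr": [0, 0, 0], "hand": 60},
    {"linear": [-0.002, -0.02, 0], "dr": [0, 0, 0], "hand": 60},
    {"linear": [-0.01, -0.007, 0], "dr": [0, 0, 0], "hand": 60},
    {"linear": [-0.02, 0.0013, 0], "dr": [0, 0, 0], "hand": 60},
    {"linear": [-0.022, 0.0014, 0], "dr": [0, 0, 0], "hand": 60},
    {"linear": [-0.022, 0.0014, 0], "dr": [0, 0, 0], "hand": 60},
    {"linear": [-0.022, 0.0014, 0], "dr": [0, 0, 0], "hand": 60},
    {"linear": [-0.022, 0.0014, 0], "dr": [0, 0, 0], "hand": 60},
  ],
)

```text
time: 5.0
eef_pos: [0.5225, -0.1345, 0.0401]
tcp_rot: [-1.571, 0.043, -0.052]
contact_force: [5.8, -0.1, 8.0]
width: 0.07
```

Emit:
step_arm(
  plan=[
    {"linear": [-0.018, 0.0012, 0], "dr": [0, 0, 0], "hand": 60},
    {"linear": [-0.018, 0.0012, 0], "dr": [0, 0, 0], "hand": 60},
    {"linear": [-0.018, 0.0012, 0], "dr": [0, 0, 0], "hand": 60},
    {"linear": [-0.012, 0.0008, 0], "dr": [0, 0, 0], "hand": 60},
    {"linear": [-0.006, 0.0004, 0], "dr": [0, 0, 0], "hand": 60},
    {"linear": [-0.002, 0.0, 0], "dr": [0, 0, 0], "hand": 60},
    {"linear": [0, 0, 0], "dr": [0, 0, 0], "hand": 60},
    {"linear": [0, 0, 0], "dr": [0, 0, 0], "hand": 60},
  ],
)

```text
time: 5.8
eef_pos: [0.4486, -0.1295, 0.0399]
tcp_rot: [-1.57, 0.044, -0.051]
contact_force: [2.9, 0.2, 7.4]
width: 0.0699
```

```bash
python3 st.py
```

```text
t 5.8 tcp [ 448.6 -129.5   39.9] yaw -3.46 down [ 0.004 -0.    -1.   ] F [2.9 0.2 7.4] w 0.0699 q [-0.29  0.11  0.55  2.11 -0.08  0.93  0.23]
```

Emit:
step_arm(
  plan=[
    {"linear": [0, 0.0025, 0], "dr": [0, 0, 0], "hand": 60},
    {"linear": [0, 0, 0], "dr": [0, 0, 0], "hand": 100},
    {"linear": [0, 0, 0], "dr": [0, 0, 0], "hand": 100},
    {"linear": [0, 0, 0], "dr": [0, 0, 0], "hand": 100},
    {"linear": [0, 0, 0.015], "dr": [0, 0, 0], "hand": 100},
    {"linear": [0, 0, 0.035], "dr": [0, 0, 0], "hand": 100},
    {"linear": [0, 0, 0.045], "dr": [0, 0, 0], "hand": 100},
    {"linear": [0, 0, 0.045], "dr": [0, 0, 0], "hand": 100},
  ],
)

```text
time: 6.6
eef_pos: [0.4451, -0.1269, 0.179]
tcp_rot: [-1.57, 0.051, -0.045]
contact_force: [1.7, -0.2, -0.7]
width: 0.0872
```

Emit:
step_arm(
  plan=[
    {"linear": [0, 0.02, 0.03], "dr": [0, 0, 0], "hand": 100},
    {"linear": [0.003, 0.037, 0], "dr": [0, 0, -0.04], "hand": 100},
    {"linear": [0.004, 0.037, 0], "dr": [0, 0, -0.04], "hand": 100},
    {"linear": [0.004, 0.037, 0], "dr": [0, 0, -0.04], "hand": 100},
    {"linear": [0.004, 0.037, 0], "dr": [0, 0, -0.04], "hand": 100},
    {"linear": [0.004, 0.037, 0], "dr": [0, 0, -0.04], "hand": 100},
    {"linear": [0.004, 0.037, 0], "dr": [0, 0, -0.03], "hand": 100},
    {"linear": [0.004, 0.037, 0], "dr": [0, 0, -0.02], "hand": 100},
  ],
)

```text
time: 7.4
eef_pos: [0.4726, 0.1531, 0.2076]
tcp_rot: [-1.558, 0.246, -0.243]
contact_force: [-0.2, -0.7, 0.4]
width: 0.0868
```

```bash
python3 - <<'E'
from st import *
st()
for n in("wrist","top"):
    d=env.get_image(n);cv2.imwrite(f"pics/{n}3.png",d["color"][...,::-1]);P=cloud(d);Z=P[...,2];m0=(Z>.06)&(Z<.075)
    if n=="top": m0[:140]=0
    for i,m in blobs(m0,200):
        v,u=np.nonzero(m);zz=np.median(Z[m]);print(n,(int(u.mean()),int(v.mean())),"z",zz.round(4),rect(onplane(d,np.c_[u,v],zz)))
E
```

```text
t 7.4 tcp [472.6 153.1 207.6] yaw -17.87 down [-0.002 -0.001 -1.   ] F [-0.2 -0.7  0.4] w 0.0868 q [-0.57  0.    0.21  1.85 -0.    1.29 -0.68]
wrist (64, 29) z 0.0676 (array([344.6, 342.2]), array([14.1, 82.7]), -74.3)
wrist (279, 190) z 0.067 (array([476.2, 154.2]), array([ 70.6, 101.3]), -17.8)
wrist (312, 328) z 0.0677 (array([463.1,  -1.4]), array([ 7.2, 43.5]), -46.3)
top (366, 214) z 0.0618 (array([ 538.5, -238.8]), array([32.8, 36.7]), -88.6)
top (182, 241) z 0.0662 (array([471.4, 144.5]), array([70.6, 87.1]), -17.9)
top (316, 256) z 0.0664 (array([ 446.5, -131.6]), array([ 70.8, 102.9]), -3.4)
top (405, 294) z 0.0613 (array([ 374.2, -315.4]), array([ 70.5, 104.1]), 17.4)
```

View pics/top3.png

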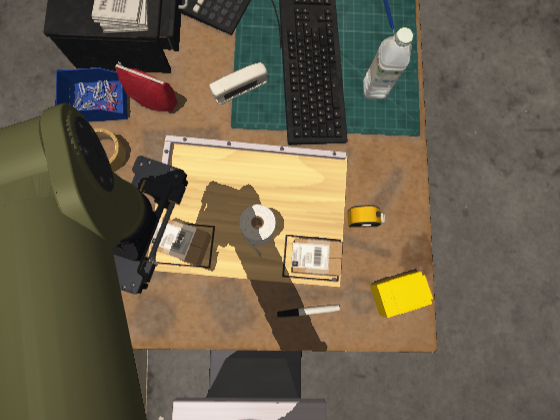

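The top view shows the finished carton inside its outline at (316,256), about 3 mm off centre, with the roll and tape measure in place. Next I grip the waiting carton.

Emit:
step_arm(
  plan=[
    {"linear": [0.002, 0.001, -0.03], "dr": [0, 0, 0], "hand": 100},
    {"linear": [0, 0, -0.04], "dr": [0, 0, 0], "hand": 100},
    {"linear": [0, 0, -0.04], "dr": [0, 0, 0], "hand": 100},
    {"linear": [0, 0, -0.034], "dr": [0, 0, 0], "hand": 100},
    {"linear": [0, 0, -0.02], "dr": [0, 0, 0], "hand": 100},
    {"linear": [0, 0, -0.006], "dr": [0, 0, 0], "hand": 100},
    {"linear": [0, 0, 0], "dr": [0, 0, 0], "hand": 70},
    {"linear": [0, 0, 0], "dr": [0, 0, 0], "hand": 60},
  ],
  grip_force=15,
)

```text
time: 8.3
eef_pos: [0.4764, 0.1529, 0.0396]
tcp_rot: [-1.556, 0.243, -0.245]
contact_force: [0.5, 0.7, 0.3]
width: 0.0781
```

Emit:
step_arm(
  plan=[
    {"linear": [0, 0, 0], "dr": [0, 0, 0], "hand": 60},
    {"linear": [0, 0, 0], "dr": [0, 0, 0], "hand": 60},
    {"linear": [0, 0, 0], "dr": [0, 0, 0], "hand": 60},
    {"linear": [0, 0, 0], "dr": [0, 0, 0], "hand": 60},
    {"linear": [0.005, 0, 0], "dr": [0, 0, 0.03], "hand": 60},
    {"linear": [0.01, -0.001, 0], "dr": [0, 0, 0.04], "hand": 60},
    {"linear": [0.015, -0.001, 0], "dr": [0, 0, 0.04], "hand": 60},
    {"linear": [0.018, -0.0012, 0], "dr": [0, 0, 0.04], "hand": 60},
  ],
)

```text
time: 9.1
eef_pos: [0.5201, 0.1507, 0.0396]
tcp_rot: [-1.567, 0.13, -0.118]
contact_force: [-12.4, -0.3, 15.4]
width: 0.0698
```

```bash
python3 st.py
```

```text
t 9.1 tcp [520.1 150.7  39.6] yaw -9.05 down [-0.008  0.001 -1.   ] F [-12.4  -0.3  15.4] w 0.0698 q [-0.51  0.26  0.2   1.92 -0.07  0.97 -0.43]
```

Emit:
step_arm(
  plan=[
    {"linear": [0.02, -0.0013, 0.0005], "dr": [0, 0, 0.03], "hand": 60},
    {"linear": [0.02, -0.0013, 0.0005], "dr": [0, 0, 0.03], "hand": 60},
    {"linear": [0.02, -0.0013, 0], "dr": [0, 0, 0.02], "hand": 60},
    {"linear": [0.02, -0.0013, 0], "dr": [0, 0, 0.012], "hand": 60},
    {"linear": [0.018, -0.0012, 0], "dr": [0, 0, 0], "hand": 60},
    {"linear": [0.014, -0.001, 0], "dr": [0, 0, 0], "hand": 60},
    {"linear": [0.007, -0.0005, 0], "dr": [0, 0, 0], "hand": 60},
    {"linear": [0.003, 0, 0], "dr": [0, 0, 0], "hand": 60},
  ],
)

```text
time: 9.9
eef_pos: [0.6439, 0.1419, 0.0396]
tcp_rot: [-1.57, 0.058, -0.05]
contact_force: [-8.0, -0.0, 7.9]
width: 0.0697
```

```bash
python3 st.py
```

```text
t 9.9 tcp [643.9 141.9  39.6] yaw -3.95 down [-0.005 -0.    -1.   ] F [-8.  -0.   7.9] w 0.0697 q [-0.42  0.48  0.21  1.62 -0.11  1.05 -0.25]
```

Emit:
step_arm(
  plan=[
    {"linear": [0.005, -0.0003, 0], "dr": [0, 0, 0], "hand": 60},
    {"linear": [0.004, -0.0003, 0], "dr": [0, 0, 0], "hand": 60},
    {"linear": [0.003, -0.0002, 0], "dr": [0, 0, 0], "hand": 60},
    {"linear": [0.002, -0.0001, 0], "dr": [0, 0, 0], "hand": 60},
    {"linear": [0.0015, 0, 0], "dr": [0, 0, 0], "hand": 60},
    {"linear": [0.0015, 0, 0], "dr": [0, 0, 0], "hand": 60},
    {"linear": [0, 0, 0], "dr": [0, 0, 0], "hand": 60},
    {"linear": [0, 0, 0], "dr": [0, 0, 0], "hand": 60},
  ],
)

```text
time: 10.7
eef_pos: [0.6607, 0.1413, 0.0397]
tcp_rot: [-1.57, 0.057, -0.051]
contact_force: [-5.2, -0.4, 4.4]
width: 0.0698
```

```bash
python3 st.py
```

```text
t 10.7 tcp [660.7 141.3  39.7] yaw -3.92 down [-0.004  0.    -1.   ] F [-5.2 -0.4  4.4] w 0.0698 q [-0.41  0.51  0.21  1.58 -0.12  1.07 -0.24]
```

Not touching yet, so I creep on 1 mm at a time.

Emit:
step_arm(
  plan=[
    {"linear": [0.001, 0, 0], "dr": [0, 0, 0], "hand": 60},
    {"linear": [0.001, 0, 0], "dr": [0, 0, 0], "hand": 60},
    {"linear": [0.001, 0, 0], "dr": [0, 0, 0], "hand": 60},
    {"linear": [0.001, 0, 0], "dr": [0, 0, 0], "hand": 60},
    {"linear": [0, 0, 0], "dr": [0, 0, 0], "hand": 60},
    {"linear": [0, 0, 0], "dr": [0, 0, 0], "hand": 60},
    {"linear": [0, 0, 0], "dr": [0, 0, 0], "hand": 60},
    {"linear": [0, 0, 0], "dr": [0, 0, 0], "hand": 60},
  ],
)

```text
time: 11.5
eef_pos: [0.6646, 0.1412, 0.0397]
tcp_rot: [-1.57, 0.057, -0.051]
contact_force: [-5.1, 0.6, 4.7]
width: 0.0699
```

```bash
python3 st.py
```

```text
t 11.5 tcp [664.6 141.2  39.7] yaw -3.93 down [-0.004  0.    -1.   ] F [-5.1  0.6  4.7] w 0.0699 q [-0.4   0.52  0.21  1.56 -0.12  1.07 -0.23]
```

Emit:
step_arm(
  plan=[
    {"linear": [0.001, 0, 0], "dr": [0, 0, 0], "hand": 60},
    {"linear": [0.001, 0, 0], "dr": [0, 0, 0], "hand": 60},
    {"linear": [0.001, 0, 0], "dr": [0, 0, 0], "hand": 60},
    {"linear": [0, 0, 0], "dr": [0, 0, 0], "hand": 60},
    {"linear": [0, 0, 0], "dr": [0, 0, 0], "hand": 60},
    {"linear": [0, 0, 0], "dr": [0, 0, 0], "hand": 60},
    {"linear": [0, 0, 0], "dr": [0, 0, 0], "hand": 60},
    {"linear": [0, 0, 0], "dr": [0, 0, 0], "hand": 60},
  ],
)

```text
time: 12.3
eef_pos: [0.6651, 0.1412, 0.0398]
tcp_rot: [-1.571, 0.06, -0.046]
contact_force: [-14.1, -0.6, 10.1]
width: 0.0698
```

```bash
python3 - <<'E'
from st import *
st()
d=env.get_image("wrist");cv2.imwrite("pics/w4.png",d["color"][...,::-1])
E
```

```text
t 12.3 tcp [665.1 141.2  39.8] yaw -3.87 down [-0.009 -0.    -1.   ] F [-14.1  -0.6  10.1] w 0.0698 q [-0.4   0.53  0.21  1.56 -0.12  1.08 -0.23]
```

View pics/w4.png

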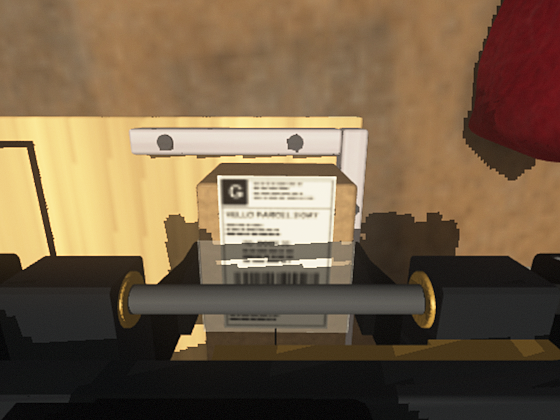

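The wrist view shows the carton against the back rail on the right (force −14 N). A small gap to the side rail remains at rows 155–165. I ease off slightly and move in +y to contact.

Emit:
step_arm(
  plan=[
    {"linear": [-0.002, 0.001, 0], "dr": [0, 0, 0], "hand": 60},
    {"linear": [0, 0.001, 0], "dr": [0, 0, 0], "hand": 60},
    {"linear": [0, 0.001, 0], "dr": [0, 0, 0], "hand": 60},
    {"linear": [0, 0.001, 0], "dr": [0, 0, 0], "hand": 60},
    {"linear": [0, 0.001, 0], "dr": [0, 0, 0], "hand": 60},
    {"linear": [0, 0.001, 0], "dr": [0, 0, 0], "hand": 60},
    {"linear": [0, 0, 0], "dr": [0, 0, 0], "hand": 60},
    {"linear": [0, 0, 0], "dr": [0, 0, 0], "hand": 60},
  ],
)

```text
time: 13.15
eef_pos: [0.6649, 0.1414, 0.0397]
tcp_rot: [-1.577, 0.061, -0.051]
contact_force: [-9.7, -9.3, 8.9]
width: 0.07
```

```bash
python3 st.py
```

```text
t 13.15 tcp [664.9 141.4  39.7] yaw -4.07 down [-0.007 -0.007 -1.   ] F [-9.7 -9.3  8.9] w 0.07 q [-0.41  0.53  0.21  1.56 -0.11  1.08 -0.24]
```

Emit:
step_arm(
  plan=[
    {"linear": [-0.001, 0, 0.001], "dr": [0, 0, 0], "hand": 60},
    {"linear": [-0.001, 0.001, 0], "dr": [0, 0, 0], "hand": 60},
    {"linear": [0, 0.001, 0], "dr": [0, 0, 0], "hand": 60},
    {"linear": [0, 0.001, 0], "dr": [0, 0, 0], "hand": 60},
    {"linear": [0, 0, 0], "dr": [0, 0, 0], "hand": 60},
    {"linear": [0, 0, 0], "dr": [0, 0, 0], "hand": 60},
    {"linear": [0, 0, 0], "dr": [0, 0, 0], "hand": 60},
    {"linear": [0, 0, 0], "dr": [0, 0, 0], "hand": 60},
  ],
)

```text
time: 13.95
eef_pos: [0.6652, 0.1476, 0.04]
tcp_rot: [-1.573, 0.055, -0.053]
contact_force: [-2.1, -4.3, -1.0]
width: 0.0698
```

```bash
python3 st.py
```

```text
t 13.95 tcp [665.2 147.6  40. ] yaw -3.96 down [-0.001 -0.003 -1.   ] F [-2.1 -4.3 -1. ] w 0.0698 q [-0.41  0.52  0.21  1.56 -0.11  1.07 -0.25]
```

Emit:
step_arm(
  plan=[
    {"linear": [0, 0.001, 0], "dr": [0, 0, 0], "hand": 60},
    {"linear": [0, 0.001, 0], "dr": [0, 0, 0], "hand": 60},
    {"linear": [0, 0.001, 0], "dr": [0, 0, 0], "hand": 60},
    {"linear": [0, 0, 0], "dr": [0, 0, 0], "hand": 60},
    {"linear": [0, 0, 0], "dr": [0, 0, 0], "hand": 60},
    {"linear": [0, 0, 0], "dr": [0, 0, 0], "hand": 60},
    {"linear": [0, 0, 0], "dr": [0, 0, 0], "hand": 60},
    {"linear": [0, 0, 0], "dr": [0, 0, 0], "hand": 60},
  ],
)

```text
time: 14.75
eef_pos: [0.6654, 0.1479, 0.0403]
tcp_rot: [-1.577, 0.057, -0.054]
contact_force: [-3.1, -8.4, 1.9]
width: 0.0701
```

```bash
python3 - <<'E'
from st import *
st()
d=env.get_image("wrist");cv2.imwrite("pics/w5.png",d["color"][...,::-1])
E
```

```text
t 14.75 tcp [665.4 147.9  40.3] yaw -4.03 down [-0.002 -0.006 -1.   ] F [-3.1 -8.4  1.9] w 0.0701 q [-0.42  0.52  0.21  1.56 -0.11  1.07 -0.25]
```

View pics/w5.png

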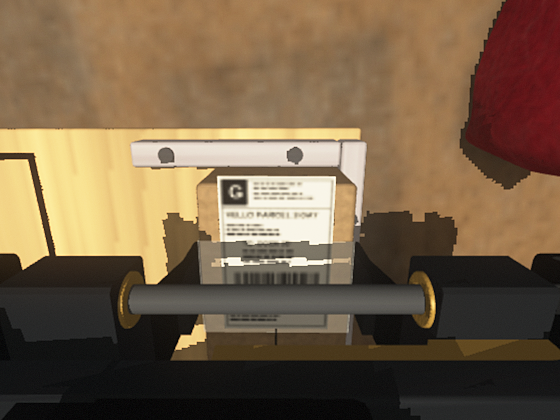

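Both rails are now in contact: the gap at the side rail is closed in the view and y stalled at 147.9. I relax the load, release and rise.

Emit:
step_arm(
  plan=[
    {"linear": [0, -0.002, 0], "dr": [0, 0, 0], "hand": 60},
    {"linear": [0, 0, 0], "dr": [0, 0, 0], "hand": 60},
    {"linear": [0, 0, 0], "dr": [0, 0, 0], "hand": 90},
    {"linear": [0, 0, 0], "dr": [0, 0, 0], "hand": 100},
    {"linear": [0, 0, 0], "dr": [0, 0, 0], "hand": 100},
    {"linear": [0, 0, 0], "dr": [0, 0, 0], "hand": 100},
    {"linear": [0, 0, 0.01], "dr": [0, 0, 0], "hand": 100},
    {"linear": [0, 0, 0.03], "dr": [0, 0, 0], "hand": 100},
  ],
)

```text
time: 15.6
eef_pos: [0.6633, 0.1506, 0.0782]
tcp_rot: [-1.572, 0.059, -0.049]
contact_force: [0.0, 0.1, 0.6]
width: 0.0868
```

Emit:
step_arm(
  plan=[
    {"linear": [0, 0, 0.04], "dr": [0, 0, 0], "hand": 100},
    {"linear": [0, 0, 0.04], "dr": [0, 0, 0], "hand": 100},
    {"linear": [0, 0, 0.04], "dr": [0, 0, 0], "hand": 100},
    {"linear": [0, 0, 0.04], "dr": [0, 0, 0], "hand": 100},
    {"linear": [-0.01, -0.03, 0.02], "dr": [0, 0, 0], "hand": 100},
    {"linear": [-0.01, -0.03, 0], "dr": [0, 0, 0], "hand": 100},
    {"linear": [0, 0, 0], "dr": [0, 0, 0], "hand": 100},
    {"linear": [0, 0, 0], "dr": [0, 0, 0], "hand": 100},
  ],
)

```text
time: 16.4
eef_pos: [0.6458, 0.09, 0.2618]
tcp_rot: [-1.569, 0.054, -0.057]
contact_force: [0.0, -0.1, 0.4]
width: 0.087
```

```bash
python3 - <<'E'
from st import *
st()
for n in("wrist","top"):
    d=env.get_image(n);cv2.imwrite(f"pics/{n}6.png",d["color"][...,::-1]);P=cloud(d);Z=P[...,2];m0=(Z>.06)&(Z<.075)
    if n=="top": m0[:135]=0
    for i,m in blobs(m0,200):
        v,u=np.nonzero(m);zz=np.median(Z[m]);print(n,(int(u.mean()),int(v.mean())),"z",zz.round(4),rect(onplane(d,np.c_[u,v],zz)))
    if n=="top":
        m=(Z>.098)&(Z<.125);m[:200]=0;m[260:]=0;m[:,:230]=0;m[:,290:]=0
        v,u=np.nonzero(m);q=onplane(d,np.c_[u,v],.111)*1000;print("roll",q.min(0),q.max(0))
E
```

```text
t 16.4 tcp [645.8  90.  261.8] yaw -4.06 down [ 0.002  0.001 -1.   ] F [ 0.  -0.1  0.4] w 0.087 q [-0.38  0.31  0.25  1.4  -0.08  1.44 -0.19]
wrist (409, 43) z 0.0677 (array([789. , 223.1]), array([26.5, 73. ]), 4.9)
wrist (505, 25) z 0.0676 (array([881.6, 231.6]), array([16.6, 46.3]), 8.9)
wrist (535, 60) z 0.0695 (array([919.1, 201. ]), array([19.3, 38.2]), 86.0)
wrist (290, 126) z 0.067 (array([665.6, 148. ]), array([ 70.6, 101.7]), -4.0)
wrist (159, 350) z 0.0665 (array([ 474. , -118.8]), array([26.4, 37.6]), -4.1)
top (316, 256) z 0.0665 (array([ 446.6, -131.6]), array([ 70.6, 102.9]), -3.4)
top (405, 294) z 0.0612 (array([ 374.1, -315.5]), array([ 70.3, 104. ]), 17.6)
roll [451.76531658 -43.22818603] [543.09191694  27.8237626 ]
```

View pics/wrist6.png

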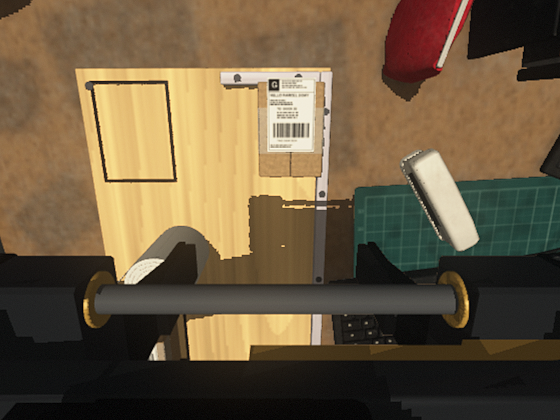

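The carton stands square in the corner in the wrist view. One numeric flush check in that same view, using rail inner edges near (240,84) and (317,200)–(313,330):

```bash
python3 - <<'E'
from st import *
d=env.get_image("wrist");g=d["color"].astype(int)
yel=(g[...,0]-g[...,2])>60
side=[(u,np.argmax(yel[78:110,u])+78-.5) for u in range(228,255,4)]
back=[(320-np.argmax(yel[v,290:328][::-1])+7.5,v) for v in list(range(180,196,3))+list(range(225,275,8))]
a=np.radians(-3.9);X=np.array([np.cos(a),np.sin(a)]);Y=np.array([-X[1],X[0]])
P=cloud(d);Z=P[...,2];m=(abs(Z-.067)<.004);m[:70]=0;m[190:]=0;m[:,:240]=0;m[:,340:]=0
v,u=np.nonzero(m);c=rect(onplane(d,np.c_[u,v],.066));print(c)
for z in(.006,.024):
    s=onplane(d,side,z)*1000;b=onplane(d,back,z)*1000
    print(z,"side gap",((s-c[0])@Y-50).round(1),"back gap",((b-c[0])@X-35).round(1), "back yaw",np.degrees(np.arctan(np.polyfit(b[:,1],b[:,0],1)[0])).round(2))
E
```

```text
(array([665.7, 147.7]), array([ 70.6, 103.1]), -3.8)
0.006 side gap [-4.2 -4.2 -4.2 -4.2 -3.1 -3.1 -5.3] back gap [ -0.3  -0.1  -0.    0.1   0.3   0.4  18.2  18.7  19.2  19.8 -29.9  20.9
  21.5] back yaw -2.58
0.024 side gap [-5.3 -5.3 -5.3 -5.3 -4.2 -4.2 -6.3] back gap [ -2.5  -2.4  -2.2  -2.1  -2.   -1.8  15.2  15.7  16.2  16.7 -30.9  17.8
  18.3] back yaw -2.58
```

```bash
python3 -c "
from plant import env
env.sign_off()"
```

```text
the job is handed in; nothing more can be done
```

I slid the finished carton out along the back rail onto the empty outline, then turned the waiting carton square and slid it into the stop corner until both rails stopped it. I handed the job in at about 16.5 s of robot time; it gave no verdict.

**Finished carton:** its centre is about 3–4 mm from the outline's centre, and it is turned less than 0.5° from the board.

**Waiting carton:** it is within about 0.3° of the board's angle, with the back face measuring 0 ± 0.4 mm from its rail. Its top is at the same height as before, so it is neither tipped nor raised.

**Label roll:** it measured exactly where it was at the start.

**Tape measure:** it was unmoved to within 3 mm when I checked after placing the finished carton. It was outside the final check's results, but the arm never went near it afterwards.

**Check that disagreed:** the wrist-image check of the side rail gave −3 to −6 mm, which is impossible because the carton cannot be inside the rail. I put that down to the edge pixels or the calibration. Instead I relied on the stall with an 8 N push against the side rail, and on the carton staying in the same place after release.

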